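Load the drilling station and click its guard shut

TASK

Lay the drilled aluminium block flat in the nest of the little drilling station, between its four corner angles, and let go of it. Then push the clear sliding guard over it by its black handle, gently, until the spring latch on the drill head clicks in behind the guard's striker bar and holds the guard shut against its buffer. Do not ram the guard into the buffer, and leave the other things on the bench where they are.

Things in the scene. Friction and masses are not known exactly. Their poses are not given: they have to be found in the camera images.
- small_block: Pale aluminium block with drilled holes in its top, 38 (x) x 62 (y) x 28 (z) mm, 260 g (mass varies), lying flat and loose on the bench. Origin: centre of its underside; z up, y along its length. Grasp it across the 38 mm.
- station: Drilling station fixed to the bench: grey base plate 130 (x) x 330 (y) mm, 16 mm thick, running from y = -170 to +160 mm, two steel rails along y. Origin on the bench top under the plate, z up. The guard shuts along the station's -y direction, towards the drill head at the -y end.
- head_slots (a point): On the base's top at station (0, -129 mm): usual middle of the drill head, a grey box 90 (x) x 42 (y) mm, top 59 mm over the bench; the latch bridge and bolt knob on it reach 106 mm. The head is clamped in slots and stands up to 14 mm either way along y from this point; that is not measured, so the guard's shut place must be found by feel.
- nest (a point): Centre of the top of the nest pad, 19 mm over the bench, where the centre of the block's underside belongs; axes as the station's. The block's length lies along station y, either way round. Four corner angles, 12 mm higher than the pad, leave 2.5 mm play on every side; they cover the last 10 mm of the block's long sides, the middle 42 mm is free for fingers.
- guard_handle (a point): Centre of the top edge of the guard's black handle blade, 106 mm over the bench, moving with the guard. The blade is 44 mm wide (station x), 14 mm thick (station y) and stands free for 39 mm below this point. The guard is a clear tunnel hood 104 mm long, 64 mm high over the bench; its closing edge is 52 mm ahead (station -y) of the handle.
- striker (a point): Middle of the guard's striker bar, a steel bar 8 mm thick along station x at the end of the tongue, 29 mm ahead of the guard's closing edge, 70 mm over the bench. 15 mm before latching it meets the sloped nose of the latch bolt (up to 8 N more push), lifts it and passes under; the bolt then drops behind it: the click.
- guard (a joint): Guard travel, m: 0 open, grows as it shuts, latches at 0.148 give or take 0.014. Friction about 2 N; it stays where left. 4 mm before latching it meets a sprung buffer, 2.5 N per mm: about 10 N of buffer force at the click; 4 mm more may be pushed (20 N); over 22 N is ramming. Let go, a latched guard stays against the bolt; an unlatched one is pushed off the buffer.
- grease_tin: Round flat tin, 65 mm across, 23 mm high, near the front edge. Bystander. Origin: centre of its underside.
- nut_cup: Small cup full of nuts, 68 mm across, 50 mm high, near the front edge. Bystander. Origin: centre of its underside.
- thinner_bottle: Small square bottle with a screw cap, 40 x 40 x 92 mm, upright behind the block. Bystander. Origin: centre of its underside.
- screwdriver_clear: Screwdriver, 163 mm long (y), 27 mm high, lying near the front edge. Bystander. Origin: under its middle.
There are look-alikes about, which are no part of the job. There is more than one size of the small_block; the job needs the smaller.

How it is judged:
By the outcome, as a careful person would: the job done as asked, in the order asked, and still so for the second after the job is handed in, with the robot touching nothing.
It also fails if it takes over 66 s, if anything falls off the work surface, if the arm or the gripper's body presses on something with over 40 N, if the wrist force passes 120 N, or if a joint passes its speed limit or range.

ROBOT

A 6-joint arm with a two-finger parallel gripper is mounted at the origin on a cart in front of the work surface, level with it; the furniture and walls round the work are solid. World frame = base frame: x ahead of the robot, y to its left, z up, the work surface at z = 0. Lengths are in m, angles in rad, forces in N, time in s.
With the tool pointing down it reaches from about 0.35 to 0.975 m from the base axis. Payload 4.9 kg.
Tool frame: the origin (TCP) lies midway between the tips of the shut fingers; the grasp point (between the pads) lies 19 mm behind it; y points along the fingers, z is the direction in which the jaws open and shut, and the axes are right-handed (so a half turn about y gives the same grasp; the last joint's range is limited). The gripper opens to 85 mm and grips with 20 to 120 N. Pads are 22 mm wide; open, the fingers measure 114 mm over their backs; the gripper's body (76 mm by 85 mm) begins 54 mm behind the grasp point. The pads swing forward as they close: fully open they stand 13 mm farther back than shut.
Start: joints at [-1.277, 0.053, 1.613, -0, 1.476, -0.119], TCP at [0.251, -0.572, 0.231] pointing down, gripper open.
Joint ranges: [-3.01, 3.01], [-1.01, 2.22], [0.06, 2.58], [-1.02, 4.17], [0.09, 2.62], [-3.14, 3.14]. Speed limits (rad/s): [2.57, 2.57, 3.14, 3.14, 3.14, 3.14].

INTERFACE

Orientations are given as a unit quaternion [w, x, y, z].
In Python, from plant import * gives the robot as it stands.
- The arm moves only by the shell command python3 -m crank 'ROWS'. ROWS is JSON, a list that holds one entry, the list of rows, each a list of 5 numbers: the gripper command: -1 is shut, 1 is fully open, values between are in proportion, then the shift along the tool's x, y, z in cm, then the turn about the tool's y in degrees. In form: [[[jaw, dx, dy, dz, twist], ...]]. A call has 1 to 8 rows; each row shifts and turns the commanded pose from where the row before left it, along the tool's axes as they then stand; what a row does not reach is not made up. A row lasts 1/8 s, in which the tool goes at most 62.5 mm and 10.7 degrees, less where a joint would pass 70% of its speed; a pose out of reach is approached as far as the arm can. A call with a gripper value outside its range is refused whole. The fingers move at their own pace and stop on an object; the grip force is fixed at half the most. Time passes only in rows, so rows that do not move let the fingers close. It gives the time, the measured TCP pose, the force and the opening at its end, in the units of the state.
- state(): the state, without advancing time (a new reading comes with each control period).
- grab_frame(name): name is "side" or "top" or "wrist"; returns a dict with "frame" (384x512x3 uint8, red, green, blue), "fx", "fy", "cx", "cy" (pixels), "pose" (4x4, takes a point from camera to world coordinates). Camera axes: x right, y up, looking along -z (the intrinsics and any distortion apply to the point x, -y, -z); pixel columns grow to the right and rows downward; lengths in m; the calibration is good to about 2 mm. A picture is of the moment at which its call begins. There is no depth.
- job_done(): hands the job in, once; it reports no verdict.
The state is a dict: "time": time; "joint_pos": joint angles; "joint_vel": joint speeds; "joint_efforts": joint torques, N m; "tool_pos": TCP position; "tool_rot": TCP orientation; "contact_force": force on the tool from outside, world axes, zero at the start; "ft_torque": the same for the moment, N m; "gripper_width": opening from 0.0 (shut) to 1.0 (fully open).
Only numpy, scipy, OpenCV 4.12 (cv2) and the standard library are available. Lean on these libraries where they do the work, as an engineer would, in place of code of your own. Each camera call takes 0.05 s, during which the arm holds its last target.

## Working session

There is one attempt and no reset: what is moved stays moved. The work goes in short steps, Python scripts to look and compute and a shell command to move; the robot and the scene stay as the last step left them, time stands still between calls to the robot, and variables do not carry over. Pictures are saved under pics/ and viewed, and the job is handed in when it is done.

```bash
ls; mkdir -p pics
python3 - <<'E'
from plant import *
import cv2,numpy as np
s=state();print(s)
for n in ("side","top","wrist"):
    f=grab_frame(n);print(n,{k:v for k,v in f.items() if k!='frame'})
    cv2.imwrite(f'pics/a_{n}.png',f['frame'][:,:,::-1])
E
```

```text
pics
{'time': 0.0, 'joint_pos': array([-1.27700038e+00,  5.33673524e-02,  1.61430942e+00, -1.84838351e-05,
        1.47598379e+00, -1.19003333e-01]), 'joint_vel': array([ 1.13083860e-03, -7.92437935e-06, -1.68919758e-03,  8.46047257e-04,
        1.97974648e-04,  2.00632727e-04]), 'joint_efforts': array([-1.05386684e-03, -3.93682015e+01, -3.70175743e+01, -2.13265030e-04,
        7.13513742e-03, -1.20987960e-05]), 'tool_pos': array([ 0.25054559, -0.5719003 ,  0.2300473 ]), 'tool_rot': array([ 0.14484279, -0.14498338,  0.69282577, -0.69137026]), 'contact_force': array([-0.34739357, -0.07242928,  1.2567498 ]), 'ft_torque': array([-0.01347542, -0.03317746, -0.00196152]), 'gripper_width': 1.0022547964957311}
side {'fx': 423.6883043343223, 'fy': 423.6883043343223, 'cx': 257.1984928276561, 'cy': 199.06026789948191, 'pose': array([[ 0.99988516,  0.01501128, -0.00208213,  0.51300214],
       [-0.00813906,  0.41600627, -0.90932532, -0.8758996 ],
       [-0.01278396,  0.90923784,  0.41608067,  0.56417539],
       [ 0.        ,  0.        ,  0.        ,  1.        ]])}
top {'fx': 357.75388393783436, 'fy': 357.75388393783436, 'cx': 258.5450317864132, 'cy': 196.39642616921952, 'pose': array([[ 0.00206259,  0.98564727, -0.1688052 ,  0.33674969],
       [-0.99994441,  0.00377837,  0.00984372,  0.15500441],
       [ 0.01034024,  0.16877551,  0.98560028,  1.04787361],
       [ 0.        ,  0.        ,  0.        ,  1.        ]])}
wrist {'fx': 310.7014581286823, 'fy': 310.7014581286823, 'cx': 254.27818006338055, 'cy': 192.37220477503652, 'pose': array([[ 0.40063802,  0.87620498,  0.26786938,  0.31869253],
       [-0.91623497,  0.38365258,  0.11543037, -0.54110362],
       [-0.00162811, -0.29167709,  0.95651546,  0.37324766],
       [ 0.        ,  0.        ,  0.        ,  1.        ]])}
```

View pics/a_side.png

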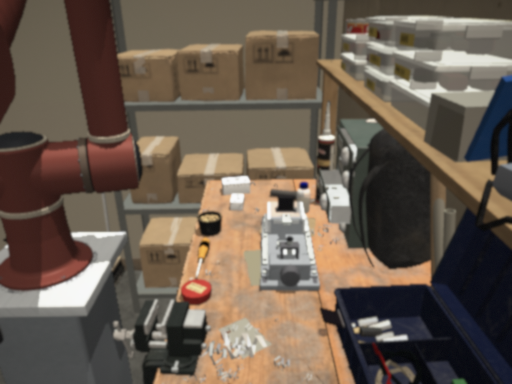

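View pics/a_top.png

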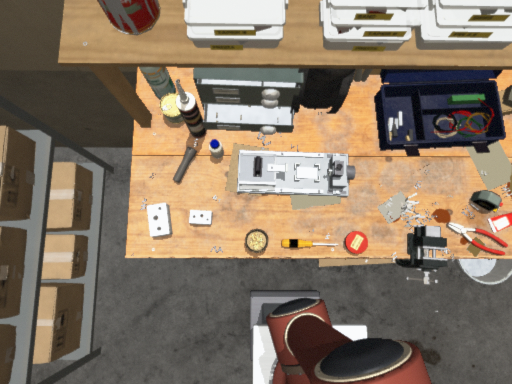

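View pics/a_wrist.png

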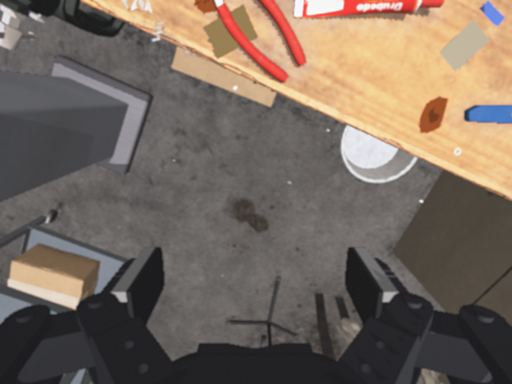

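The top view shows the small block at about (200,217) and the bigger look-alike at (159,220). The station spans columns 237–355, with the head to the right (world −y) and the guard handle at (258,165). I'll zoom in next.

```bash
cat > h.py <<'E'
from plant import *
import cv2,numpy as np
def ray(f,u,v):
    d=np.array([(u-f['cx'])/f['fx'],-(v-f['cy'])/f['fy'],-1.]);P=f['pose'];return P[:3,3],P[:3,:3]@d
def onz(f,u,v,z):
    o,d=ray(f,u,v);return (o+d*(z-o[2])/d[2])
def crop(f,u0,u1,v0,v1,k,name):
    im=f['frame'][v0:v1,u0:u1,::-1];cv2.imwrite('pics/'+name,cv2.resize(im,None,fx=k,fy=k,interpolation=cv2.INTER_CUBIC))
E
python3 - <<'E'
from h import *
f=grab_frame('top');crop(f,140,270,140,265,6,'b1.png');crop(f,230,362,140,215,6,'b2.png')
f=grab_frame('side');crop(f,190,350,160,300,5,'b3.png')
E
```

```text
(no output)
```

View pics/b1.png

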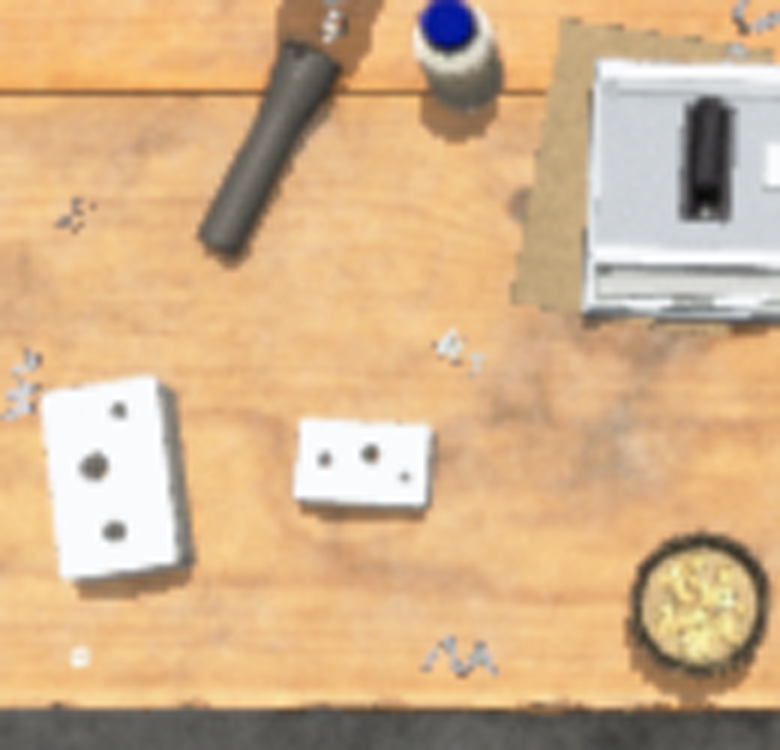

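View pics/b2.png

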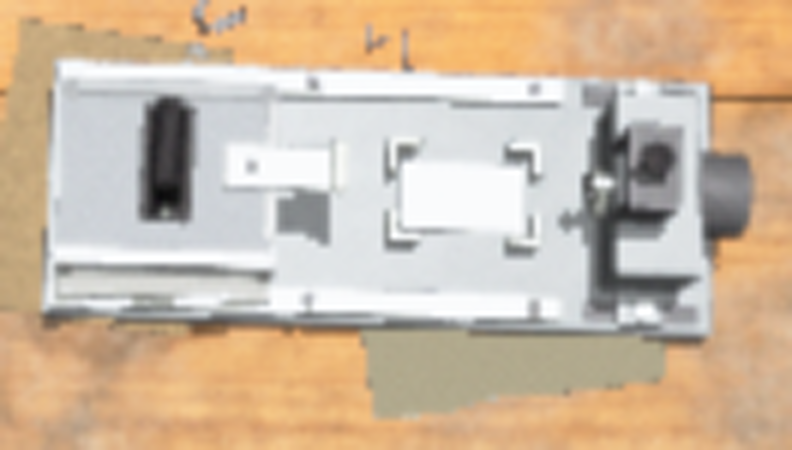

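View pics/b3.png

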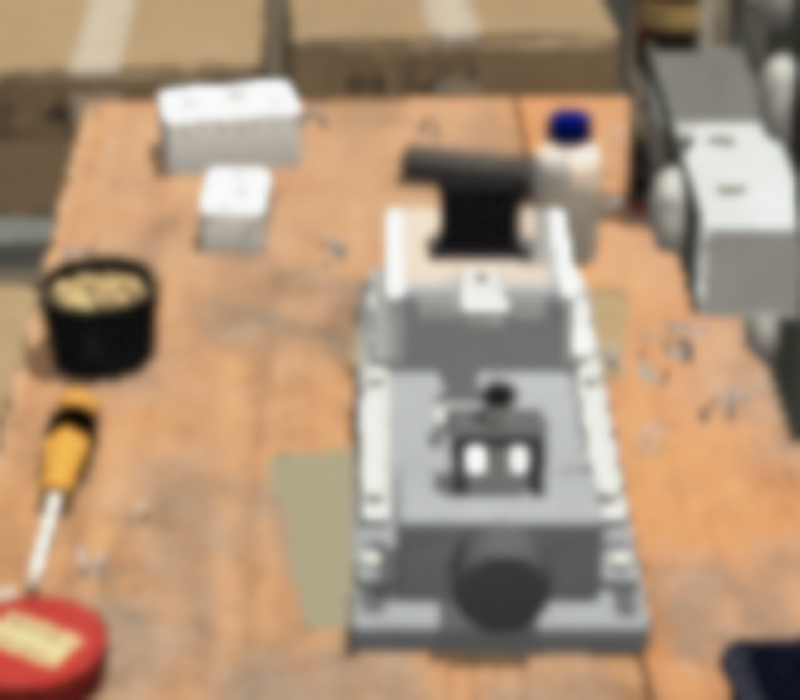

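```bash
cat >> h.py <<'E'
from scipy.spatial.transform import Rotation as R
def Rt(s): 
    q=s['tool_rot'];return R.from_quat([q[1],q[2],q[3],q[0]]).as_matrix()
E
python3 - <<'E'
from h import *
f=grab_frame('top')
m=(f['frame'].min(2)>200).astype('uint8');m[:, :180]=0;m[:,225:]=0;m[:200]=0;m[235:]=0
c=max(cv2.findContours(m,0,1)[0],key=cv2.contourArea);r=cv2.minAreaRect(c);print(r)
P=[onz(f,*p,0.028)[:2] for p in cv2.boxPoints(r)];print(np.array(P),np.mean(P,0),[np.linalg.norm(P[i]-P[i-1]) for i in range(4)])
for i in range(4):
  d=P[i]-P[i-1];print(np.degrees(np.arctan2(d[1],d[0])))
cc=lambda x,y:((x+.5)/6-.5+230,(y+.5)/6-.5+140)
A=[onz(f,*cc(*p),.031)[:2] for p in [(388,138),(540,143),(540,243),(388,243)]];print('nest',np.array(A),np.mean(A,0))
A=[onz(f,*cc(*p),.106)[:2] for p in [(170,97),(168,205)]];print('handle',A)
A=[onz(f,*cc(*p),.016)[:2] for p in [(42,320),(708,338),(710,85),(58,60)]];print('base',np.array(A), np.mean(A,0))
b=A
for a,bb in ((b[1],b[0]),(b[1],b[2])):
  d=bb-a;print(np.degrees(np.arctan2(d[1],d[0])),np.linalg.norm(d))
s=state();print(s['tool_pos'],Rt(s).round(3))
E
```

```text
((200.0, 216.5), (13.0, 22.0), 90.0)
[[0.4710789  0.34419419]
 [0.4712951  0.2811847 ]
 [0.43392411 0.28027038]
 [0.43373299 0.34289408]] [0.45250778 0.31213584] [np.float64(0.03736853001032346), np.float64(0.0630098619215649), np.float64(0.037382175052359995), np.float64(0.06262399290355398)]
1.9938069191865901
-89.8034023265607
-178.59848445841038
90.17485816975723
nest [[ 0.61198061  0.04027557]
 [ 0.60981924 -0.03413584]
 [ 0.55978524 -0.0327957 ]
 [ 0.55946602  0.04105279]] [0.58526278 0.00359921]
handle [array([0.61039792, 0.14754098]), array([0.56010029, 0.14832249])]
base [[ 0.52357567  0.2090585 ]
 [ 0.51591042 -0.11661956]
 [ 0.6441108  -0.12275501]
 [ 0.65535249  0.2027212 ]] [0.58473734 0.04310128]
88.65171902152683 0.32576825718037716
-2.739985529974422 0.12834711026974954
[ 0.25066494 -0.57228985  0.23087202] [[-0.916 -0.     0.401]
 [-0.401  0.001 -0.916]
 [-0.    -1.    -0.001]]
```

The block is at about (0.4525, 0.312), with its x axis at about −3°. The nest is near (0.585, 0.0036), yaw about −1.7°. I'll turn the tool first, then swing over.

```bash
python3 -m crank '[[[1,0,0,0,-9.2],[1,0,0,0,-9.2],[1,0,0,0,-9.2],[1,0,0,0,-9.2],[1,0,0,0,-9.2],[1,0,0,0,-9.2],[1,0,0,0,-9.2],[1,0,0,0,0]]]'
python3 - <<'E'
from h import *
s=state();print(s['tool_pos'],Rt(s).round(3),s['joint_pos'].round(2))
E
```

```text
time: 1.3
tool_pos: [0.2507, -0.5724, 0.2312]
tool_rot: [0.491, -0.491, 0.509, -0.509]
contact_force: [-0.4, -0.3, -0.8]
gripper_width: 0.993
[ 0.25070694 -0.57241473  0.23117259] [[-0.036 -0.     0.999]
 [-0.999  0.    -0.036]
 [-0.    -1.    -0.   ]] [-1.28  0.05  1.61  0.    1.48 -1.24]
```

```bash
python3 -m crank '[[[1,-4.6,0,4.1,0],[1,-4.6,0,4.1,0],[1,-4.6,0,4.1,0],[1,-4.6,0,4.1,0],[1,-4.6,0,4.1,0],[1,-4.6,0,4.1,0],[1,-4.6,0,4.1,0],[1,-4.6,0,4.1,0]]]'; python3 -m crank '[[[1,-6,0,0.2,0],[1,-6,0,0.2,0],[1,-6,0,0.2,0],[1,0,0,0,0],[1,0,0,0,0]]]'
python3 - <<'E'
from h import *
s=state();print(s['tool_pos'],Rt(s).round(3),s['joint_pos'].round(2))
f=grab_frame('wrist');cv2.imwrite('pics/c1.png',cv2.resize(f['frame'][:,:,::-1],None,fx=1.5,fy=1.5))
np.save('c1.npy',f,allow_pickle=True)
E
```

```text
time: 2.3
tool_pos: [0.5923, -0.2142, 0.2315]
tool_rot: [-0.491, 0.491, -0.509, 0.509]
contact_force: [0.6, -0.6, 0.2]
gripper_width: 1.001
time: 2.92
tool_pos: [0.6032, -0.0363, 0.2313]
tool_rot: [-0.491, 0.491, -0.509, 0.509]
contact_force: [-0.1, -0.1, -0.4]
gripper_width: 0.998
[ 0.60319157 -0.03634     0.23132323] [[-0.035  0.     0.999]
 [-0.999 -0.001 -0.035]
 [ 0.001 -1.     0.   ]] [-0.18  0.    1.66 -0.    1.47 -0.15]
```

View pics/c1.png

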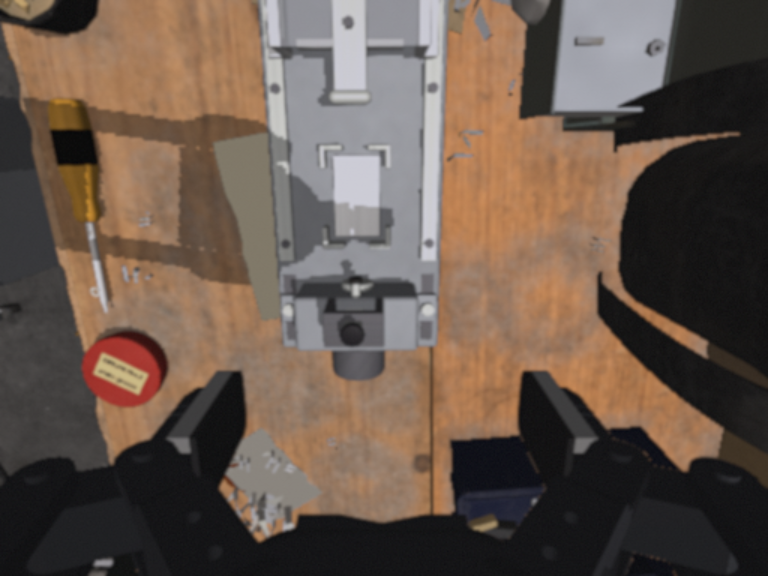

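The nest shows clearly: white pad at about (357,195), four angles at (318..390, 146..244), and the head at (355,320). Measuring it now.

Run:
```python
from h import *
f=np.load('c1.npy',allow_pickle=True).item()
crop(f,170,300,50,240,3,'c2a.png')
crop(f,200,272,85,172,8,'c2.png')
```

```text
(no output)
```

View pics/c2.png

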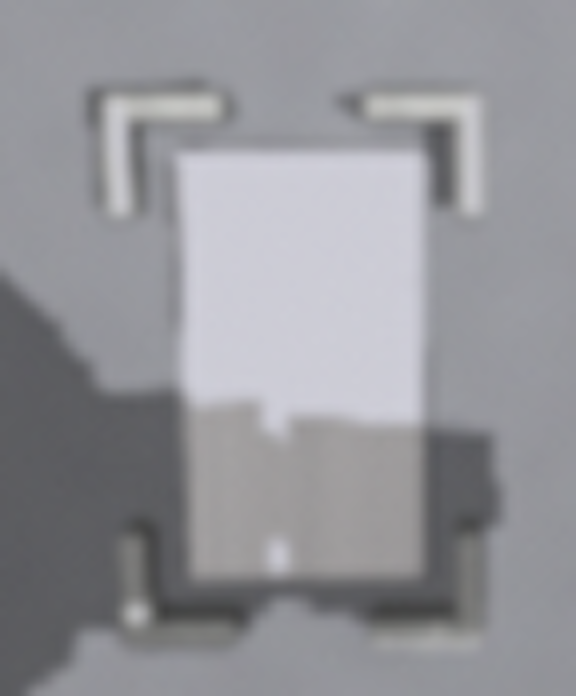

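View pics/c2a.png

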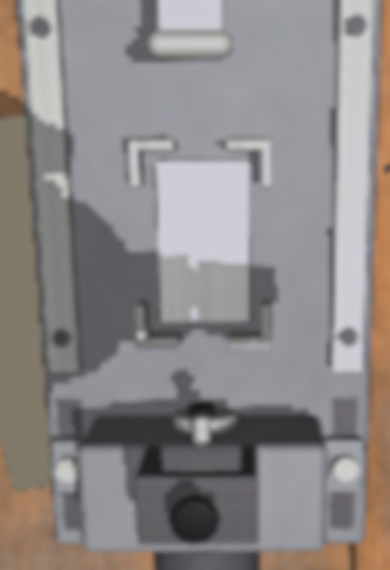

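```bash
cat > m.py <<'E'
from h import *
def quad(f,pts,k,u0,v0,z):
    A=np.array([onz(f,(x+.5)/k-.5+u0,(y+.5)/k-.5+v0,z)[:2] for x,y in pts])
    print(A.round(4).tolist(),'c',A.mean(0).round(4))
    yd=(A[0]+A[1]-A[2]-A[3])/2;xd=(A[1]+A[2]-A[0]-A[3])/2
    print('len y,x',np.linalg.norm(yd),np.linalg.norm(xd),'yaw',np.degrees(np.arctan2(-yd[0],yd[1])),np.degrees(np.arctan2(xd[1],xd[0])))
E
python3 - <<'E'
from m import *
f=np.load('c1.npy',allow_pickle=True).item()
quad(f,[(104,96),(482,96),(482,645),(120,640)],8,200,85,.031)
quad(f,[(177,152),(426,150),(426,577),(188,577)],8,200,85,.019)
# rails/ base holes in c2a: rail bolts
quad(f,[(40,27),(355,25),(347,336),(61,337)],3,170,50,.024)
E
```

```text
[[0.5618, 0.0416], [0.6116, 0.0398], [0.6094, -0.0339], [0.5585, -0.0314]] c [0.5853 0.004 ]
len y,x 0.07345283049940056 0.05039581955074594 yaw -2.1367129075440774 -2.455825058880795
[[0.5697, 0.034], [0.6039, 0.033], [0.6017, -0.0262], [0.5674, -0.025]] c [0.5857 0.004 ]
len y,x 0.05916251832459918 0.03430052868174206 yaw -2.1917953701828945 -1.8276930160733809
[[0.5329, 0.0804], [0.6423, 0.0772], [0.6388, -0.0324], [0.5297, -0.0289]] c [0.5859 0.0241]
len y,x 0.10945414693247346 0.1092521463523158 yaw -1.7554676013949841 -1.7753091069893678
```

```bash
python3 -m crank '[[[1,-4.1,0,-2.3,0],[1,-4.1,0,-2.3,0],[1,-4.1,0,-2.3,0],[1,-4.1,0,-2.3,0],[1,-4.1,0,-2.3,0],[1,-4.1,0,-2.3,0],[1,-4.1,0,-2.3,0],[1,0,0,0,0]]]'; python3 -m crank '[[[1,0,0,0,0]]]'
python3 - <<'E'
from h import *
s=state();print(s['tool_pos'],Rt(s).round(3),s['joint_pos'].round(2))
f=grab_frame('wrist');cv2.imwrite('pics/d1.png',cv2.resize(f['frame'][:,:,::-1],None,fx=1.5,fy=1.5))
np.save('d1.npy',f,allow_pickle=True)
E
```

```text
time: 3.98
tool_pos: [0.4516, 0.2569, 0.2314]
tool_rot: [0.492, -0.492, 0.508, -0.508]
contact_force: [0.1, 0.3, 0.0]
gripper_width: 1.001
time: 4.1
tool_pos: [0.4527, 0.255, 0.2313]
tool_rot: [-0.491, 0.491, -0.509, 0.509]
contact_force: [-0.3, -0.8, 0.6]
gripper_width: 1.004
[0.45273696 0.25499879 0.23133813] [[-0.036  0.     0.999]
 [-0.999 -0.001 -0.036]
 [ 0.001 -1.     0.   ]] [ 0.37 -0.2   1.85 -0.    1.49  0.41]
```

View pics/d1.png

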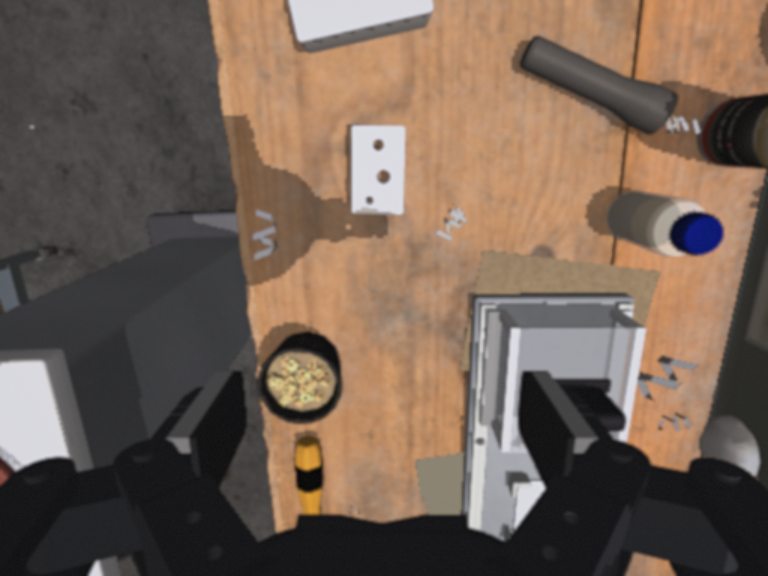

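The block is at (351–405, 125–214), with the fingers clear of it.

Run:
```python
from m import *
f=np.load('d1.npy',allow_pickle=True).item()
crop(f,225,280,75,150,8,'d2.png')
quad(f,[(351,125),(405,126),(403,214),(350,212)],1.5,0,0,.028)
```

```text
[[0.4345, 0.3457], [0.4723, 0.3436], [0.4695, 0.2821], [0.4304, 0.285]] c [0.4517 0.3141]
len y,x 0.06119905524712418 0.038582419320345514 yaw -3.263569200833262 -3.6896949284286125
```

View pics/d2.png

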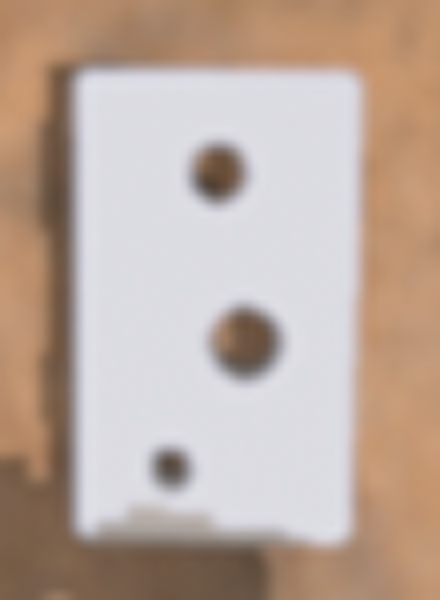

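```bash
python3 -m crank '[[[1,-2.9,0,-0.15,0.6],[1,-2.9,2,-0.15,0.7],[1,0,5,0,0],[1,0,5,0,0],[1,0,4,0,0],[1,0,0,0,0],[1,0,0,0,0]]]';  python3 - <<'E'
from h import *
s=state();r=Rt(s);print(s['tool_pos'],r.round(3))
print('need tool cm',(r.T@(np.array([.452,.3135,.001])-s['tool_pos'])*100).round(2),'yaw',np.degrees(np.arctan2(r[1,2],r[0,2])))
f=grab_frame('wrist');cv2.imwrite('pics/e1.png',f['frame'][:,:,::-1])
E
```

```text
time: 5.03
tool_pos: [0.453, 0.314, 0.0731]
tool_rot: [-0.486, 0.484, -0.514, 0.515]
contact_force: [1.1, -0.7, -1.2]
gripper_width: 0.998
[0.45298965 0.31401996 0.07308862] [[-0.058  0.002  0.998]
 [-0.998  0.001 -0.058]
 [-0.001 -1.     0.002]]
need tool cm [ 0.07  7.21 -0.11] yaw -3.3399301132588715
```

View pics/e1.png

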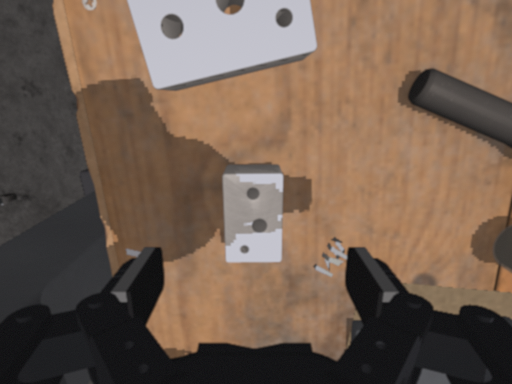

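The block sits centred between the fingers, at (253,218). Now descend and close.

```bash
python3 -m crank '[[[1,0.07,2.4,-0.1,0],[1,0,2.4,0,0],[1,0,2.3,0,0],[1,0,0,0,0],[1,0,0,0,0]]]';python3 - <<'E'
from h import *
s=state();r=Rt(s);print(s['tool_pos'],s['contact_force'])
E
```

```text
time: 5.7
tool_pos: [0.452, 0.3143, 0.0026]
tool_rot: [-0.487, 0.484, -0.514, 0.514]
contact_force: [0.4, 0.3, 1.2]
gripper_width: 1.001
[0.45197035 0.31433679 0.00263187] [0.3645016  0.26743311 1.16977798]
```

```bash
python3 -m crank '[[[-1,0,0,0,0],[-1,0,0,0,0],[-1,0,0,0,0],[-1,0,0,0,0],[-1,0,0,0,0],[-1,0,0,0,0],[-1,0,0,0,0],[-1,0,0,0,0]]]';python3 - <<'E'
from h import *
s=state();r=Rt(s);print(s['tool_pos'],s['contact_force'],s['gripper_width'])
f=grab_frame('wrist');cv2.imwrite('pics/e2.png',f['frame'][:,:,::-1])
E
```

```text
time: 6.7
tool_pos: [0.4511, 0.314, 0.0013]
tool_rot: [-0.486, 0.485, -0.514, 0.514]
contact_force: [0.5, 0.1, 6.0]
gripper_width: 0.434
[0.45109258 0.31397815 0.00128549] [0.47208853 0.1365346  6.00053919] 0.43401810713048444
```

View pics/e2.png

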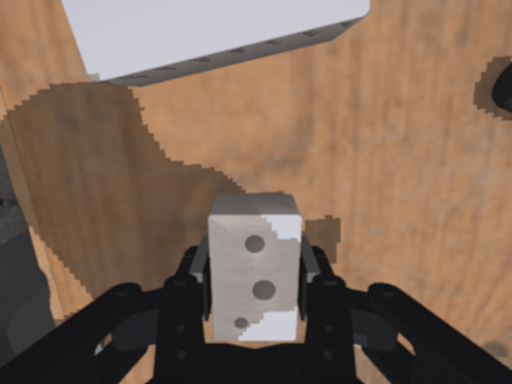

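Gripped: opening 0.434 (about 37–38 mm). Checking where the block sits in the jaws, using its top-face corners at (211,214),(300,214),(297,340),(215,340).

```bash
python3 - <<'E'
from m import *
f=grab_frame('wrist')
crop(f,190,320,180,360,4,'e3.png')
quad(f,[(211,214),(301,214),(297,340),(214,340)],1,0,0,.028)
s=state();print(s['tool_pos'])
E
python3 -m crank '[[[-1,0,-2,0,0],[-1,0,-4,0,0],[-1,0,-5,0,0],[-1,0,0,0,0],[-1,0,0,0,0]]]'
```

```text
[[0.4352, 0.3461], [0.4711, 0.344], [0.4685, 0.2824], [0.4305, 0.2846]] c [0.4513 0.3143]
len y,x 0.06164774746104912 0.037013996778624075 yaw -3.4003521576353695 -3.3743985003053094
[0.45107944 0.31396875 0.001241  ]
time: 7.42
tool_pos: [0.4494, 0.3132, 0.1096]
tool_rot: [0.485, -0.486, 0.514, -0.514]
contact_force: [-0.5, -0.8, -2.4]
gripper_width: 0.435
```

View pics/e3.png

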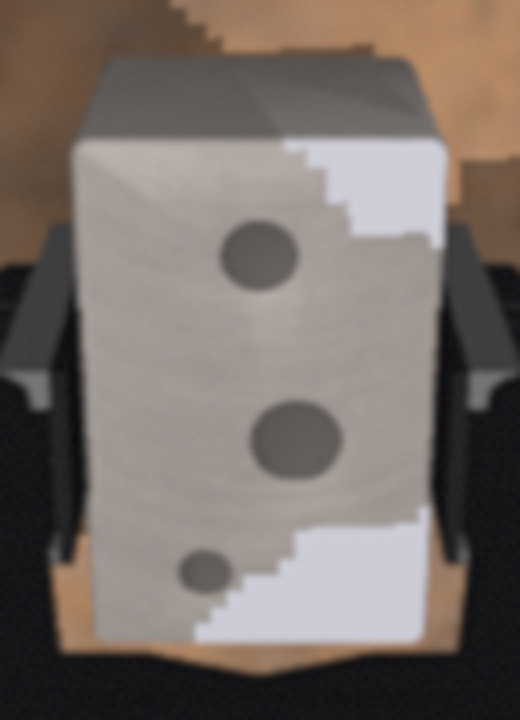

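```bash
python3 -m crank '[[[-1,0,-4.5,0,-0.7],[-1,0,0,0,-0.7],[-1,0,0,0,0]]]'
python3 - <<'E'
from m import *
f=np.load('c1.npy',allow_pickle=True).item()
g=lambda x,y,z:onz(f,(x+.5)/3-.5+170,(y+.5)/3-.5+50,z).round(3)
print('knob',g(195,517,.106),'nose',g(200,440,.08),g(200,440,.1),'bridge front',g(195,450,.09),'striker',g(190,44,.07))
s=state();r=Rt(s);print(s['tool_pos'],'need',(r.T@(np.array([.5855,.004,.0203])-s['tool_pos'])*100).round(2),'yaw',np.degrees(np.arctan2(r[1,2],r[0,2])))
E
```

```text
time: 7.8
tool_pos: [0.4491, 0.313, 0.1529]
tool_rot: [0.491, -0.493, 0.508, -0.508]
contact_force: [0.1, -0.9, -2.7]
gripper_width: 0.436
knob [ 0.583 -0.071  0.106] nose [ 0.585 -0.054  0.08 ] [ 0.586 -0.048  0.1  ] bridge front [ 0.583 -0.054  0.09 ] striker [0.587 0.069 0.07 ]
[0.44905211 0.31295062 0.15293436] need [30.41 13.27 14.68] yaw -1.8532753970256206
```

```bash
python3 -m crank '[[[-1,4,0,1.9,0],[-1,5.4,0,2.6,0],[-1,5.4,0,2.6,0],[-1,5.4,0,2.6,0],[-1,5.2,0,2.5,0],[-1,5,0,2.5,0],[-1,0,0,0,0],[-1,0,0,0,0]]]'
python3 - <<'E'
from m import *
s=state();r=Rt(s);print(s['tool_pos'],'need',(r.T@(np.array([.5855,.004,.0203])-s['tool_pos'])*100).round(2),'yaw',np.degrees(np.arctan2(r[1,2],r[0,2])))
f=grab_frame('wrist');cv2.imwrite('pics/f1.png',cv2.resize(f['frame'][:,:,::-1],None,fx=1.5,fy=1.5))
E
```

```text
time: 8.8
tool_pos: [0.5859, 0.0054, 0.1528]
tool_rot: [0.491, -0.493, 0.51, -0.507]
contact_force: [-0.8, 0.2, -2.8]
gripper_width: 0.435
[0.58587682 0.00535339 0.15276978] need [ 0.15 13.25  0.03] yaw -1.8803470682621204
```

View pics/f1.png

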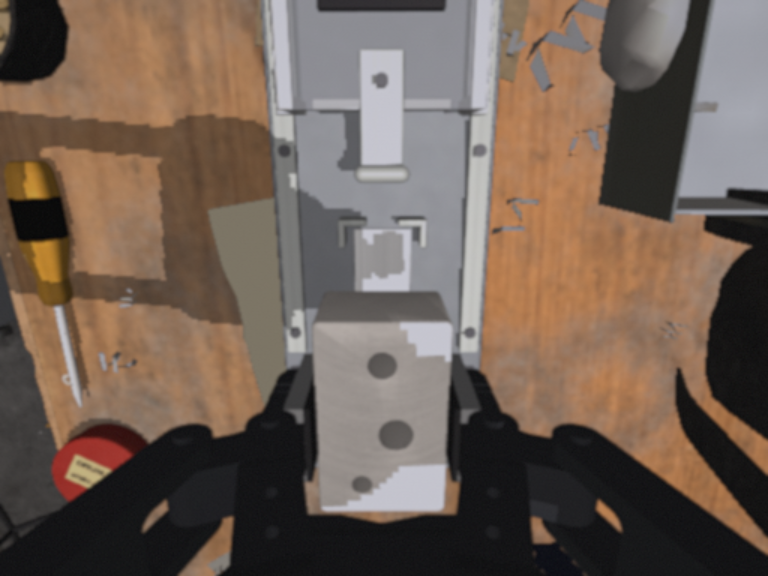

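The block hangs straight over the nest, with the angles visible at (340–426,218). Descending to just above them.

```bash
python3 -m crank '[[[-1,0.15,3,0,0.2],[-1,0,4,0,0],[-1,0,3,0,0],[-1,0,0,0,0],[-1,0,0,0,0]]]'
python3 - <<'E'
from m import *
s=state();r=Rt(s);print(s['tool_pos'],'need',(r.T@(np.array([.5855,.004,.0203])-s['tool_pos'])*100).round(2),'yaw',np.degrees(np.arctan2(r[1,2],r[0,2])))
f=grab_frame('wrist');cv2.imwrite('pics/f2.png',cv2.resize(f['frame'][:,:,::-1],None,fx=1.5,fy=1.5))
f=grab_frame('side');crop(f,230,340,180,300,5,'f3.png')
f=grab_frame('top');crop(f,250,362,140,215,6,'f4.png')
E
```

```text
time: 9.48
tool_pos: [0.5879, 0.0043, 0.0565]
tool_rot: [-0.492, 0.491, -0.508, 0.509]
contact_force: [0.8, 0.9, -1.5]
gripper_width: 0.431
[0.58786025 0.00431323 0.05645005] need [ 0.04  3.61 -0.24] yaw -1.9734716153453378
```

View pics/f2.png

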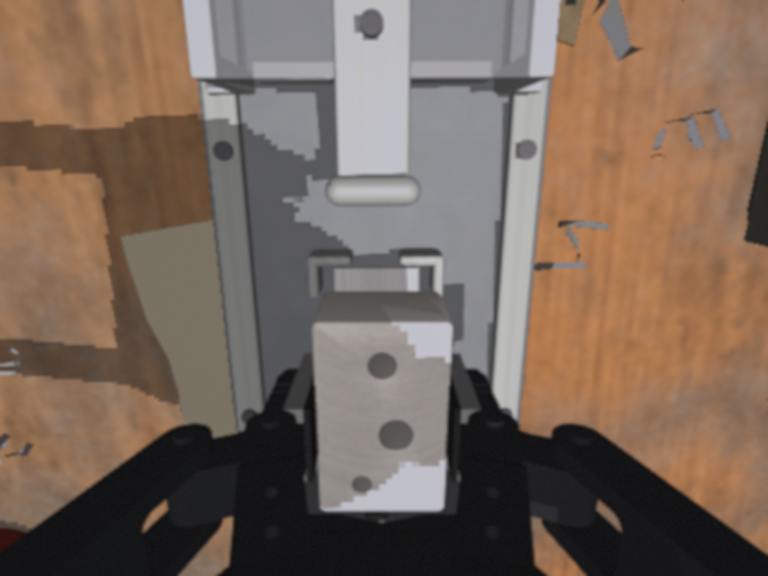

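View pics/f3.png

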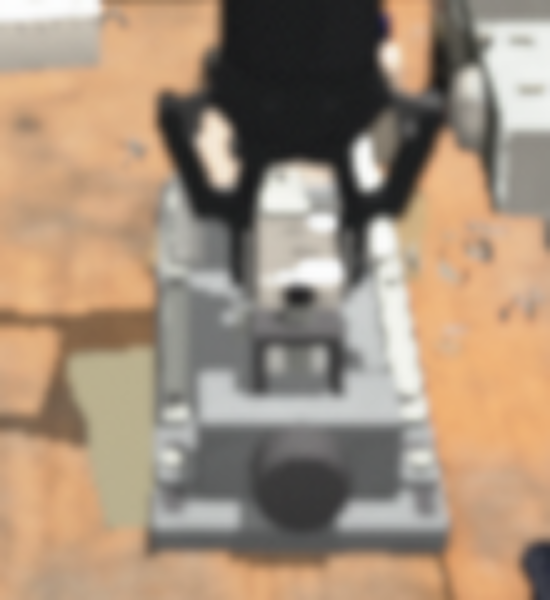

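Run:
```python
from m import *
f=grab_frame('wrist');s=state();r=Rt(s)
np.save('f2.npy',f,allow_pickle=True)
L=lambda x,y,z:(r.T@(onz(f,(x+.5)/1.5-.5,(y+.5)/1.5-.5,z)-s['tool_pos'])*100).round(2)
print('angles',L(309,255,.031),L(442,256,.031))
print('block under',L(321,293,.0552),L(443,293,.0552),'top',L(313,323,.0832),L(451,323,.0832),L(318,512,.0832),L(446,512,.0832))
print('rail bolts',L(223,150,.024),L(526,149,.024))
print(s['tool_pos'])
```

```text
angles [-3.73  2.62 -2.71] [-3.68  2.64  2.24]
block under [-3.01  0.2  -2.  ] [-3.    0.21  1.99] top [-3.04 -2.6  -1.87] [-3.04 -2.59  1.85] [ 3.19 -2.6  -1.98] [ 3.21 -2.58  1.97]
rail bolts [-7.46  3.31 -5.76] [-7.49  3.34  5.23]
[0.58859884 0.00354639 0.0572908 ]
```

Angle edges and block edges in the same picture give a shift of about −2.4 mm along tool z, which agrees with the pose error. Correct it, then lower.

```bash
python3 -m crank '[[[-1,-0.03,0.8,-0.24,0],[-1,0,0.6,0,0],[-1,0,0,0,0],[-1,0,0,0,0]]]'
python3 - <<'E'
from m import *
s=state();r=Rt(s);print(s['tool_pos'],s['contact_force'],'need',(r.T@(np.array([.5855,.004,.0203])-s['tool_pos'])*100).round(2),'yaw',np.degrees(np.arctan2(r[1,2],r[0,2])))
E
```

```text
time: 10.18
tool_pos: [0.5849, 0.0039, 0.0411]
tool_rot: [0.491, -0.491, 0.509, -0.509]
contact_force: [-0.4, -0.2, -1.5]
gripper_width: 0.432
[0.58488342 0.00385128 0.04111746] [-0.439136   -0.20531255 -1.53699145] need [-0.02  2.08  0.06] yaw -2.050404306722416
```

```bash
python3 -m crank '[[[-1,0,0.6,0.05,0],[-1,0,0.6,0,0],[-1,0,0.4,0,0],[-1,0,0.3,0,0],[-1,0,0,0,0]]]'
python3 - <<'E'
from m import *
s=state();r=Rt(s);print(s['tool_pos'],s['contact_force'],'need',(r.T@(np.array([.5855,.004,.0203])-s['tool_pos'])*100).round(2))
f=grab_frame('wrist');cv2.imwrite('pics/g1.png',cv2.resize(f['frame'][:,:,::-1],None,fx=1.5,fy=1.5))
E
```

```text
time: 10.8
tool_pos: [0.5852, 0.0039, 0.0219]
tool_rot: [0.491, -0.491, 0.509, -0.509]
contact_force: [0.2, -0.1, -2.0]
gripper_width: 0.434
[0.585207   0.00388733 0.02193645] [ 0.24524254 -0.06593441 -2.00341419] need [-0.01  0.16  0.03]
```

View pics/g1.png

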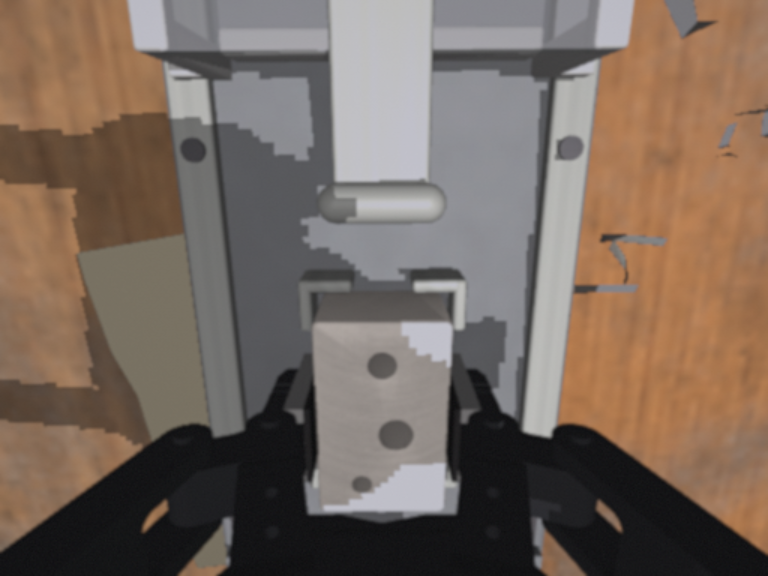

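The block is inside the angles, with gaps on both sides. Lower to contact.

```bash
python3 -m crank '[[[-1,0,0.15,0,0],[-1,0,0.05,0,0],[-1,0,0,0,0]]]'
```

```text
time: 11.22
tool_pos: [0.5855, 0.0039, 0.0203]
tool_rot: [-0.491, 0.491, -0.509, 0.509]
contact_force: [-0.3, -0.3, -2.2]
gripper_width: 0.431
```

```bash
python3 -m crank '[[[-1,0,0.1,0,0],[-1,0,0,0,0]]]';python3 -m crank '[[[-1,0,0.05,0,0],[-1,0,0,0,0]]]'
```

```text
time: 11.48
tool_pos: [0.5856, 0.0038, 0.0203]
tool_rot: [0.491, -0.491, 0.509, -0.509]
contact_force: [-4.4, -0.0, 5.3]
gripper_width: 0.435
time: 11.72
tool_pos: [0.5856, 0.0039, 0.0203]
tool_rot: [0.491, -0.491, 0.509, -0.509]
contact_force: [-6.0, 1.2, 8.4]
gripper_width: 0.43
```

Contact at 8 N. Open part way only, because of the rails, and then rise.

```bash
python3 -m crank '[[[0.2,0,-0.1,0,0],[0.2,0,0,0,0],[0.2,0,0,0,0],[0.2,0,0,0,0]]]'
python3 - <<'E'
from m import *
f=grab_frame('wrist');cv2.imwrite('pics/g2.png',cv2.resize(f['frame'][:,:,::-1],None,fx=1.5,fy=1.5))
E
```

```text
time: 12.22
tool_pos: [0.5854, 0.0039, 0.0196]
tool_rot: [0.491, -0.491, 0.509, -0.509]
contact_force: [0.3, 0.2, -0.3]
gripper_width: 0.603
```

View pics/g2.png

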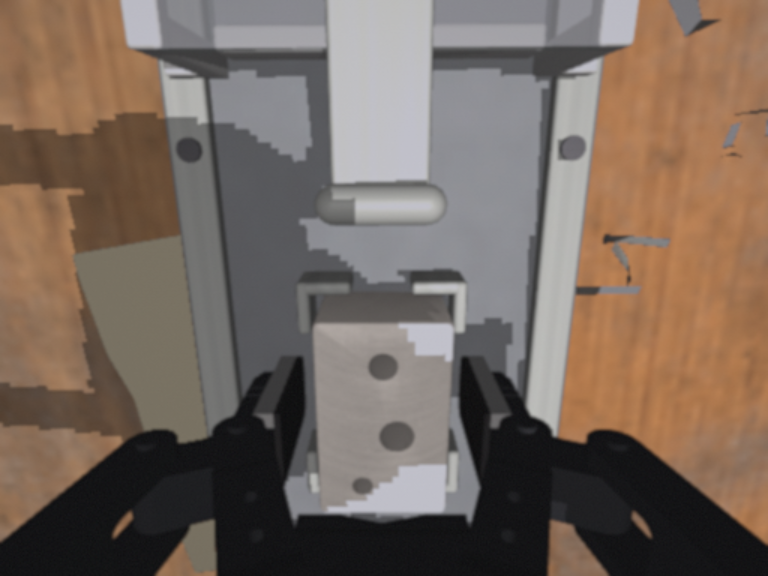

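The block is released and the fingers are clear on both sides. Rise and check.

```bash
python3 -m crank '[[[0.2,0,-2,0,0],[0.2,0,-4,0,0],[0.2,0,-6,0,0],[0.2,0,-6,0,0],[-1,0,0,0,0],[-1,0,0,0,0]]]'
python3 - <<'E'
from m import *
f=grab_frame('wrist');cv2.imwrite('pics/h1.png',cv2.resize(f['frame'][:,:,::-1],None,fx=1.5,fy=1.5))
np.save('h1.npy',f,allow_pickle=True)
f=grab_frame('top');crop(f,230,362,140,215,6,'h2.png')
s=state();print(s['tool_pos'])
E
```

```text
time: 13.02
tool_pos: [0.5855, 0.0039, 0.2009]
tool_rot: [-0.491, 0.491, -0.508, 0.509]
contact_force: [-0.2, -0.7, -0.3]
gripper_width: 0.184
[0.58436465 0.00396854 0.19820476]
```

View pics/h1.png

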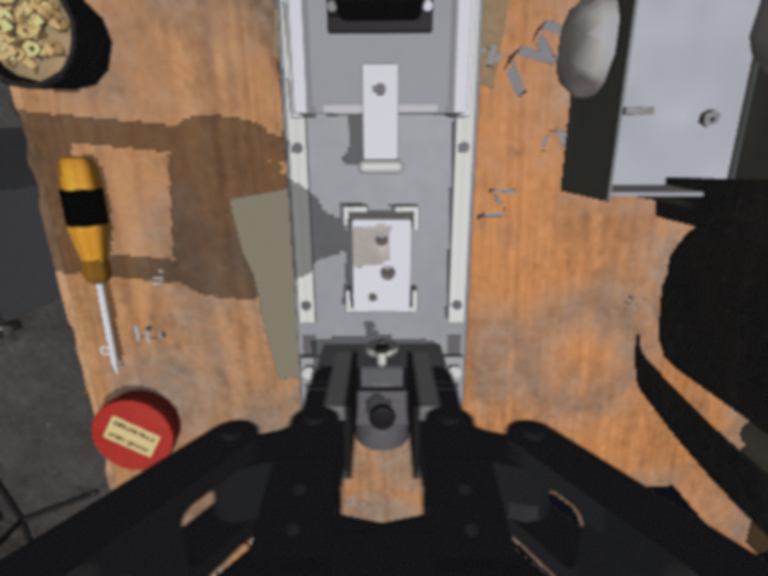

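The block lies flat in the nest, between all four angles at (343–418, 207–310). Next, move behind the handle with the fingers shut.

```bash
python3 -m crank '[[[-1,-4,0,0,0],[-1,-6,0,0,0],[-1,-6,0,0,0],[-1,-4.5,0,0,0],[-1,0,0,0,0],[-1,0,0,0,0]]]'
python3 - <<'E'
from m import *
f=grab_frame('wrist');cv2.imwrite('pics/i1.png',cv2.resize(f['frame'][:,:,::-1],None,fx=1.5,fy=1.5))
f=grab_frame('side');crop(f,200,360,120,300,4,'i2.png')
s=state();print(s['tool_pos'],s['gripper_width'],s['contact_force'])
E
```

```text
time: 13.88
tool_pos: [0.592, 0.2083, 0.198]
tool_rot: [0.49, -0.492, 0.509, -0.508]
contact_force: [0.3, 0.0, -0.1]
gripper_width: 0.003
[0.59245534 0.20750704 0.19881795] -0.0016997990708273675 [-0.86719506  0.08931862 -1.02202454]
```

View pics/h2.png

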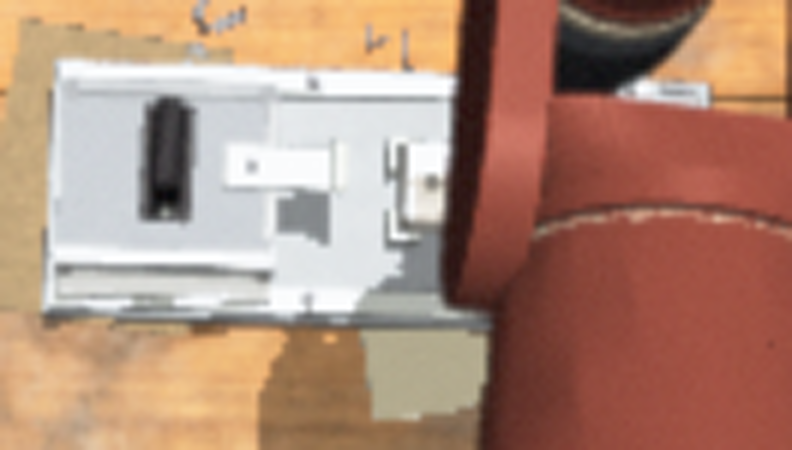

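View pics/i2.png

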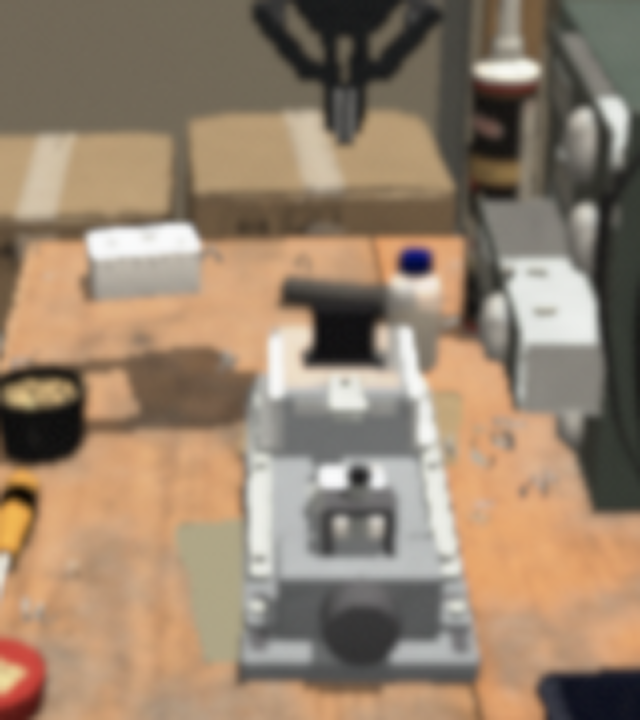

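View pics/i1.png

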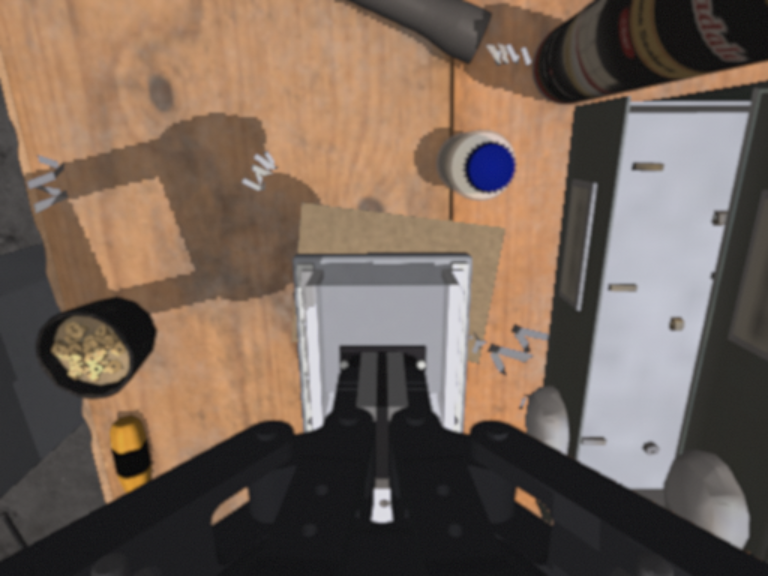

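Run:
```python
from m import *
f=grab_frame('wrist');g=lambda x,y,z:onz(f,(x+.5)/1.5-.5,(y+.5)/1.5-.5,z).round(4)
print('blade foot back',g(341,347,.064),g(424,347,.064), 'hood back',g(320,263,.064),g(440,263,.064))
f=np.load('h1.npy',allow_pickle=True).item()
print('blade foot front',g(329,32,.064),g(430,31,.064),'closing edge',g(322,108,.064),g(437,106,.064),'striker',g(381,165,.07),'foot in h1')
```

```text
blade foot back [0.5639 0.1598 0.064 ] [0.6177 0.1577 0.064 ] hood back [0.5546 0.2162 0.064 ] [0.6281 0.2134 0.064 ]
blade foot front [0.5621 0.1393 0.064 ] [0.6164 0.1378 0.064 ] closing edge [0.5556 0.1013 0.064 ] [0.6201 0.1    0.064 ] striker [0.5875 0.0694 0.07  ] foot in h1
```

```bash
python3 -m crank '[[[-1,0,4,0,0],[-1,0,4,0,0],[-1,0,3.6,0,0],[-1,0,0,0,0],[-1,0,0,0,0]]]'
python3 - <<'E'
from m import *
f=grab_frame('wrist');cv2.imwrite('pics/j1.png',f['frame'][:,:,::-1])
s=state();print(s['tool_pos'],s['gripper_width'],s['contact_force'])
E
```

```text
time: 14.65
tool_pos: [0.5939, 0.2083, 0.0855]
tool_rot: [-0.491, 0.49, -0.509, 0.51]
contact_force: [0.5, 0.0, 0.4]
gripper_width: 0.003
[0.59441086 0.20861207 0.0863196 ] -0.002333166473415721 [-0.56886021  1.715373   -0.14492461]
```

View pics/j1.png

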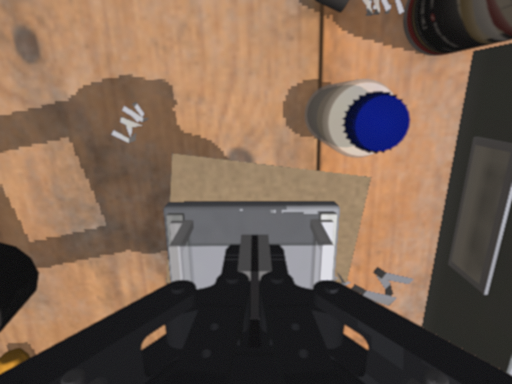

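Fingers sit behind the handle over the hood. Advance to the handle.

```bash
python3 -m crank '[[[-1,1.5,0.3,-0.2,0],[-1,1.5,0,0,0],[-1,0.4,0,0,0],[-1,0.4,0,0,0],[-1,0.4,0,0,0],[-1,0.4,0,0,0],[-1,0,0,0,0]]]'
```

```text
time: 15.58
tool_pos: [0.5892, 0.1628, 0.0809]
tool_rot: [-0.491, 0.491, -0.509, 0.509]
contact_force: [-0.1, 0.5, 0.2]
gripper_width: -0.001
```

```bash
python3 -m crank '[[[-1,0.6,0,0,0],[-1,0.8,0,0,0],[-1,1,0,0,0],[-1,1,0,0,0],[-1,0,0,0,0]]]'
python3 - <<'E'
from m import *
f=grab_frame('wrist');cv2.imwrite('pics/k1.png',f['frame'][:,:,::-1])
f=grab_frame('side');crop(f,200,360,120,300,4,'k2.png')
s=state();print(s['tool_pos'],s['gripper_width'],s['contact_force'])
E
```

```text
time: 16.2
tool_pos: [0.5877, 0.1274, 0.0807]
tool_rot: [-0.49, 0.491, -0.509, 0.509]
contact_force: [0.5, 0.3, 0.1]
gripper_width: 0.001
[0.5876357  0.12823891 0.08062051] 0.0022241787850748192 [-0.34779949 -0.17141442  0.47379873]
```

View pics/k2.png

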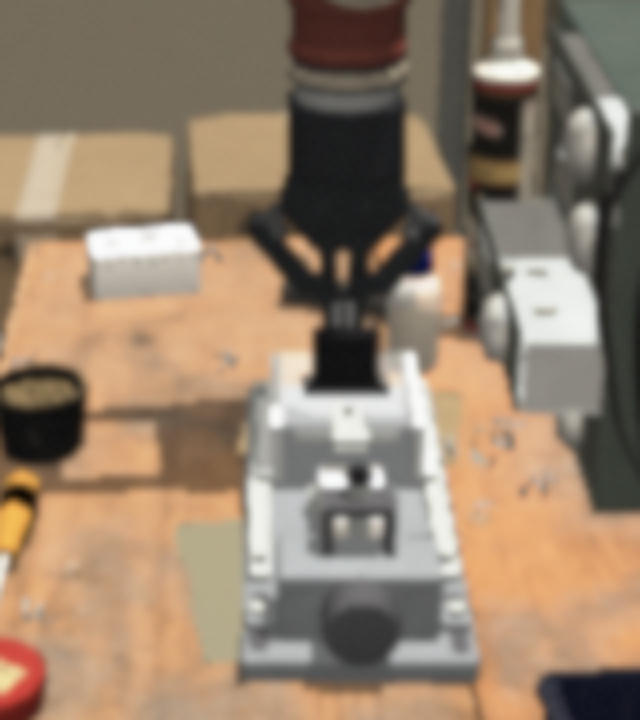

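View pics/k1.png

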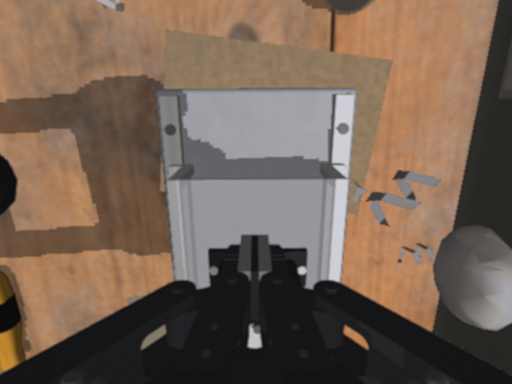

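The guard is moving with the finger. Push on to just before the earliest possible nose contact.

```bash
python3 -m crank '[[[-1,0.8,0,0,0],[-1,1.0,0,0,0],[-1,1.0,0,0,0],[-1,1.0,0,0,0],[-1,1.0,0,0,0],[-1,1.0,0,0,0],[-1,0.7,0,0,0],[-1,0.4,0,0,0]]]';python3 -m crank '[[[-1,0,0,0,0]]]'
```

```text
time: 17.3
tool_pos: [0.5854, 0.0594, 0.0808]
tool_rot: [0.491, -0.491, 0.509, -0.509]
contact_force: [1.1, 1.9, -1.6]
gripper_width: 0.0
time: 17.42
tool_pos: [0.5854, 0.0593, 0.081]
tool_rot: [-0.491, 0.491, -0.509, 0.509]
contact_force: [-0.1, 0.7, 0.0]
gripper_width: 0.001
```

```bash
for i in 1; do python3 -m crank '[[[-1,0.3,0,0,0],[-1,0.3,0,0,0]]]'|grep -E 'pos|force'; python3 -m crank '[[[-1,0.3,0,0,0],[-1,0.3,0,0,0]]]'|grep -E 'pos|force'; python3 -m crank '[[[-1,0.2,0,0,0],[-1,0.2,0,0,0]]]'|grep -E 'pos|force'; done
```

```text
tool_pos: [0.5853, 0.0541, 0.081]
contact_force: [0.4, 2.3, -0.6]
tool_pos: [0.5851, 0.0478, 0.081]
contact_force: [0.2, 2.1, 1.3]
tool_pos: [0.585, 0.0438, 0.081]
contact_force: [-0.2, 2.7, 1.9]
```

```bash
python3 -m crank '[[[-1,0.2,0,0,0],[-1,0.2,0,0,0]]]'|grep -E 'pos|force'; python3 -m crank '[[[-1,0.2,0,0,0]]]'|grep -E 'pos|force'; python3 -m crank '[[[-1,0.2,0,0,0]]]'|grep -E 'pos|force'; python3 -m crank '[[[-1,0.2,0,0,0]]]'|grep -E 'pos|force'
```

```text
tool_pos: [0.5848, 0.0398, 0.0809]
contact_force: [-0.1, 2.7, 1.5]
tool_pos: [0.5848, 0.0378, 0.0809]
contact_force: [-0.7, 1.1, 1.6]
tool_pos: [0.5847, 0.0358, 0.0809]
contact_force: [0.4, 1.4, 1.7]
tool_pos: [0.5847, 0.0338, 0.0809]
contact_force: [0.3, 2.5, 1.7]
```

Run:
```python
from m import *
f=grab_frame('side');crop(f,220,330,190,300,6,'l1.png')
```

```text
(no output)
```

View pics/l1.png

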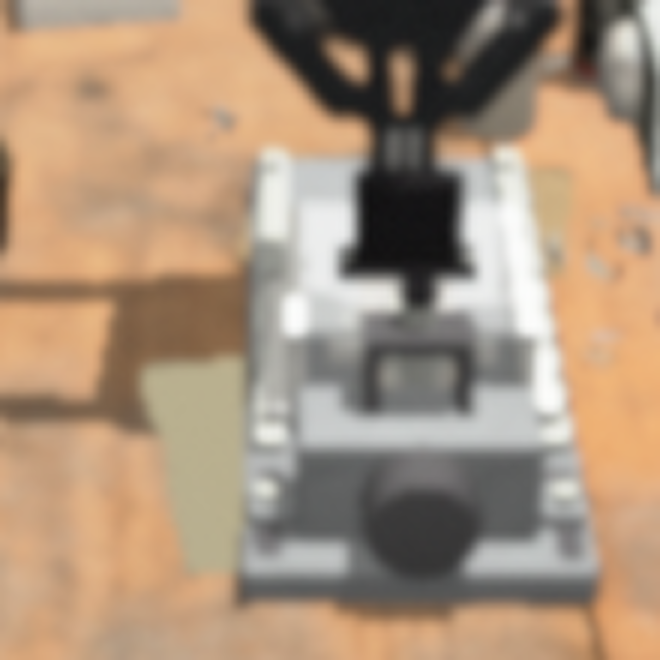

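The guard is now entering towards the head and there is no nose resistance yet. Continue in 2 mm steps.

```bash
python3 -m crank '[[[-1,0.2,0,0,0]]]'|grep -E 'pos|force'; python3 -m crank '[[[-1,0.2,0,0,0]]]'|grep -E 'pos|force'; python3 -m crank '[[[-1,0.2,0,0,0]]]'|grep -E 'pos|force';python3 -m crank '[[[-1,0.2,0,0,0]]]'|grep -E 'pos|force'
```

```text
tool_pos: [0.5846, 0.0319, 0.0809]
contact_force: [0.1, 2.0, 0.6]
tool_pos: [0.5845, 0.0308, 0.0809]
contact_force: [1.1, 6.2, 2.0]
tool_pos: [0.5845, 0.0292, 0.0809]
contact_force: [0.4, 7.6, 2.1]
tool_pos: [0.5845, 0.0274, 0.0809]
contact_force: [1.5, 7.7, 0.9]
```

The nose was met at y≈0.0315, so I expect the buffer at about 0.0205 and the click at about 0.0165.

```bash
python3 -m crank '[[[-1,0.2,0,0,0]]]'|grep -E 'pos|force'; python3 -m crank '[[[-1,0.2,0,0,0]]]'|grep -E 'pos|force'; python3 -m crank '[[[-1,0.15,0,0,0]]]'|grep -E 'pos|force';python3 -m crank '[[[-1,0.1,0,0,0]]]'|grep -E 'pos|force'
```

```text
tool_pos: [0.5844, 0.0253, 0.0809]
contact_force: [1.8, 7.0, 1.1]
tool_pos: [0.5843, 0.0226, 0.0808]
contact_force: [1.6, 4.7, 1.0]
tool_pos: [0.5841, 0.0202, 0.0808]
contact_force: [1.0, 1.6, 0.1]
tool_pos: [0.584, 0.0191, 0.0808]
contact_force: [1.4, 3.2, 1.4]
```

```bash
python3 -m crank '[[[-1,0.1,0,0,0]]]'|grep -E 'pos|force'; python3 -m crank '[[[-1,0.1,0,0,0]]]'|grep -E 'pos|force'
```

```text
tool_pos: [0.584, 0.0183, 0.0808]
contact_force: [0.6, 2.8, 0.5]
tool_pos: [0.584, 0.0174, 0.0808]
contact_force: [1.6, 3.1, 1.5]
```

```bash
python3 -m crank '[[[-1,0.1,0,0,0]]]'|grep -E 'pos|force'; python3 -m crank '[[[-1,0.1,0,0,0]]]'|grep -E 'pos|force'
```

```text
tool_pos: [0.5838, 0.0164, 0.0808]
contact_force: [2.0, 4.7, 0.2]
tool_pos: [0.5838, 0.0163, 0.0808]
contact_force: [1.3, 8.5, 1.0]
```

```bash
python3 -m crank '[[[-1,0.1,0,0,0]]]'|grep -E 'pos|force'; python3 -m crank '[[[-1,0,0,0,0]]]'|grep -E 'pos|force'
```

```text
tool_pos: [0.5838, 0.0162, 0.0808]
contact_force: [2.2, 10.4, 1.2]
tool_pos: [0.5838, 0.0162, 0.0808]
contact_force: [1.8, 9.1, 1.4]
```

```bash
python3 -m crank '[[[-1,0.1,0,0,0]]]'|grep -E 'pos|force'; python3 -m crank '[[[-1,0,0,0,0]]]'|grep -E 'pos|force'
```

```text
tool_pos: [0.5838, 0.0159, 0.0808]
contact_force: [2.7, 11.7, 1.7]
tool_pos: [0.5838, 0.0158, 0.0808]
contact_force: [1.6, 10.8, 0.8]
```

Run:
```python
from m import *
f=grab_frame('side');crop(f,230,320,200,290,8,'m1.png')
f=grab_frame('wrist');cv2.imwrite('pics/m2.png',cv2.resize(f['frame'][:,:,::-1],None,fx=1.5,fy=1.5))
s=state();print(s['tool_pos'],s['contact_force'],s['ft_torque'])
```

```text
[0.58379295 0.01579904 0.08080059] [ 2.04429308 11.34594567  1.50941699] [ 1.68529927 -0.21788553  0.11832808]
```

View pics/m1.png

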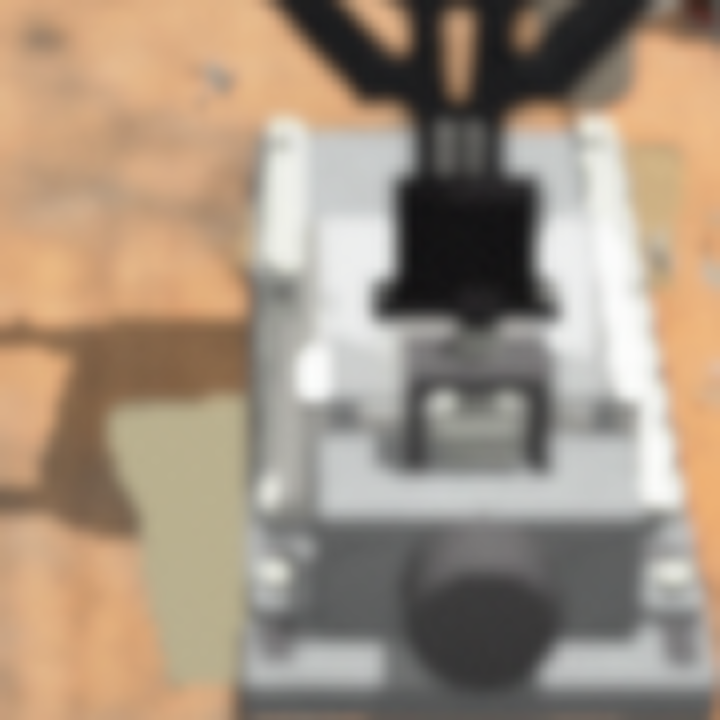

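View pics/m2.png

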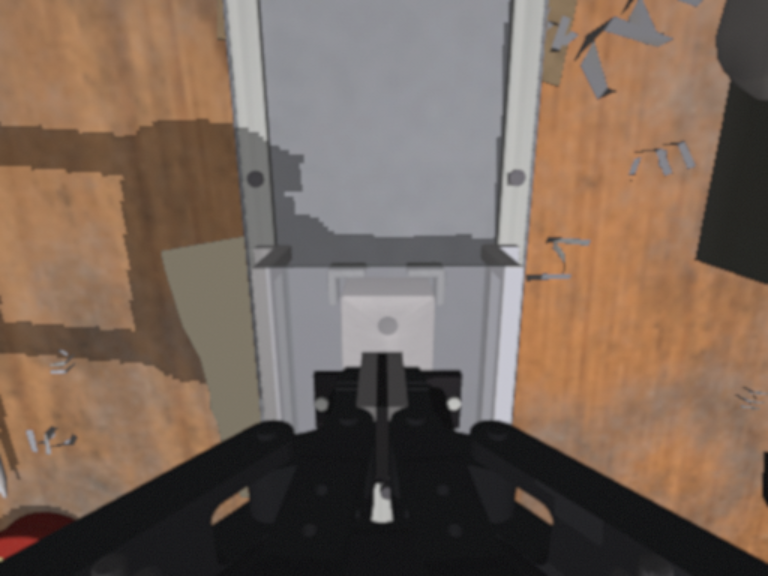

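```bash
python3 - <<'E'
from m import *
f=grab_frame('wrist');g=lambda x,y,z:onz(f,(x+.5)/1.5-.5,(y+.5)/1.5-.5,z).round(4)
print('foot back',g(315,371,.064),g(461,371,.064),'hood back',g(290,266,.064),g(495,266,.064))
crop(f,170,350,150,290,4,'m3.png')
E
python3 -m crank '[[[-1,0.1,0,0,0],[-1,0,0,0,0]]]'|grep -E 'pos|force'
```

```text
foot back [0.558  0.0111 0.064 ] [0.6134 0.0091 0.064 ] hood back [0.5524 0.0523 0.064 ] [0.6249 0.0497 0.064 ]
tool_pos: [0.5838, 0.0152, 0.0808]
contact_force: [1.7, 12.4, 1.1]
```

View pics/m3.png

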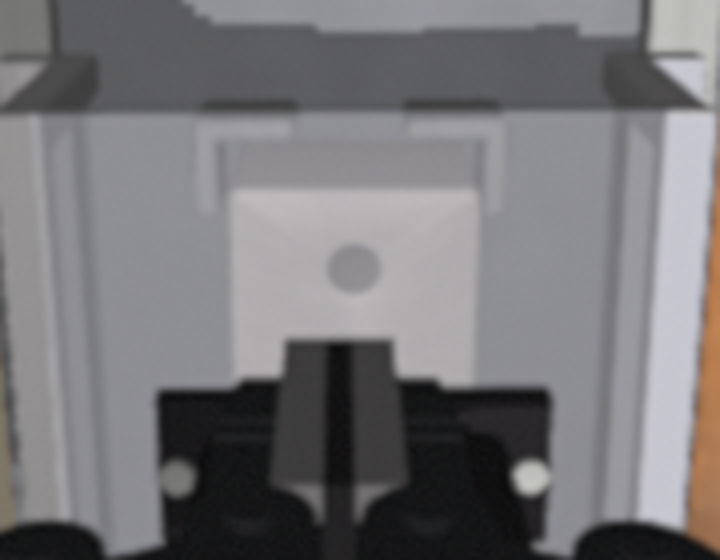

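Measured travel is about 0.149. The force now rises at buffer-like stiffness, about 2.6 N/mm. Continue in small steps.

```bash
python3 -m crank '[[[-1,0.1,0,0,0],[-1,0,0,0,0]]]'|grep -E 'pos|force'
```

```text
tool_pos: [0.5838, 0.0147, 0.0808]
contact_force: [2.4, 13.1, 2.1]
```

```bash
python3 -m crank '[[[-1,0.05,0,0,0],[-1,0,0,0,0]]]'|grep -E 'pos|force'
```

```text
tool_pos: [0.5838, 0.0144, 0.0809]
contact_force: [2.5, 13.9, 1.7]
```

```bash
python3 -m crank '[[[-1,0.1,0,0,0],[-1,0,0,0,0]]]'|grep -E 'pos|force'
```

```text
tool_pos: [0.5837, 0.0138, 0.0809]
contact_force: [2.4, 16.1, 0.8]
```

```bash
python3 -m crank '[[[-1,0.1,0,0,0],[-1,0,0,0,0]]]'|grep -E 'pos|force'
```

```text
tool_pos: [0.5837, 0.0132, 0.0809]
contact_force: [1.9, 15.8, 1.2]
```

Run:
```python
from m import *
f=grab_frame('side');crop(f,230,320,200,290,8,'n1.png')
```

```text
(no output)
```

View pics/n1.png

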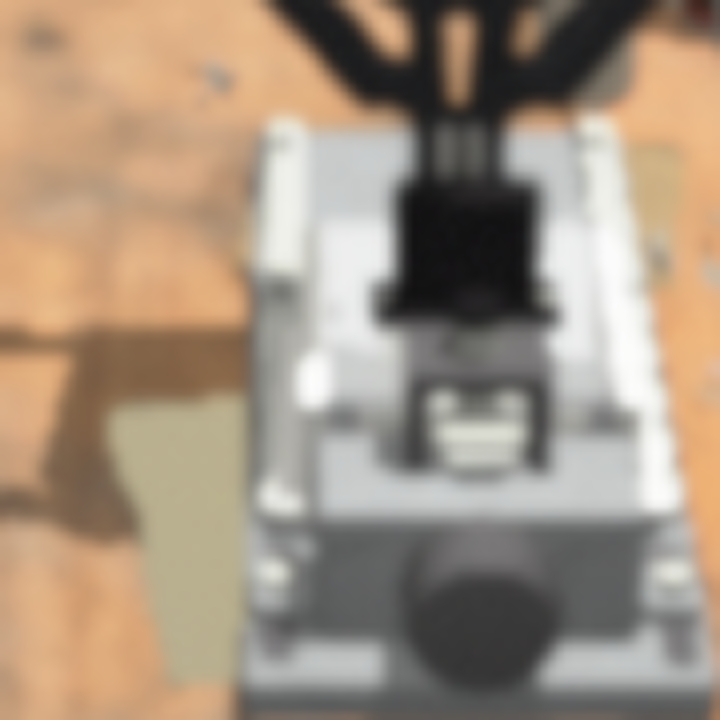

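The bright striker bar now shows through the bridge opening at (480,440). The buffer force should be past the click, so back off and see whether the guard stays.

```bash
python3 -m crank '[[[-1,-0.3,0,0,0],[-1,0,0,0,0]]]'|grep -E 'pos|force';python3 -m crank '[[[-1,-0.4,0,0,0],[-1,0,0,0,0]]]'|grep -E 'pos|force';python3 -m crank '[[[-1,-1,0,0,0],[-1,-1,0,0,0],[-1,0,0,0,0],[-1,0,0,0,0]]]'|grep -E 'pos|force'
python3 - <<'E'
from m import *
f=grab_frame('side');crop(f,230,320,200,290,8,'o1.png')
f=grab_frame('wrist');cv2.imwrite('pics/o2.png',cv2.resize(f['frame'][:,:,::-1],None,fx=1.5,fy=1.5));np.save('o2.npy',f,allow_pickle=True)
E
```

```text
tool_pos: [0.5838, 0.015, 0.0809]
contact_force: [2.2, 12.3, 1.6]
tool_pos: [0.5835, 0.0164, 0.0806]
contact_force: [0.3, 4.5, 1.5]
tool_pos: [0.5845, 0.0358, 0.0807]
contact_force: [0.4, -0.5, -0.6]
```

View pics/o1.png

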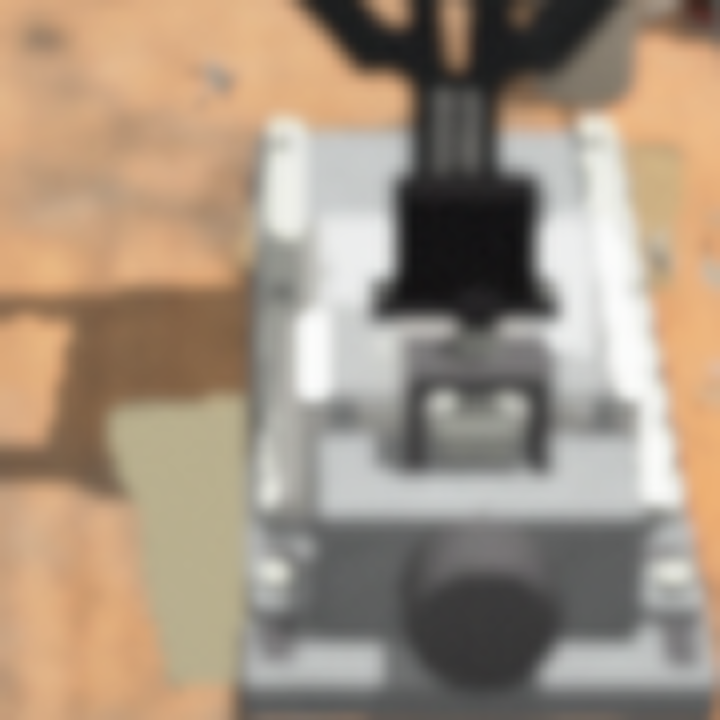

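View pics/o2.png

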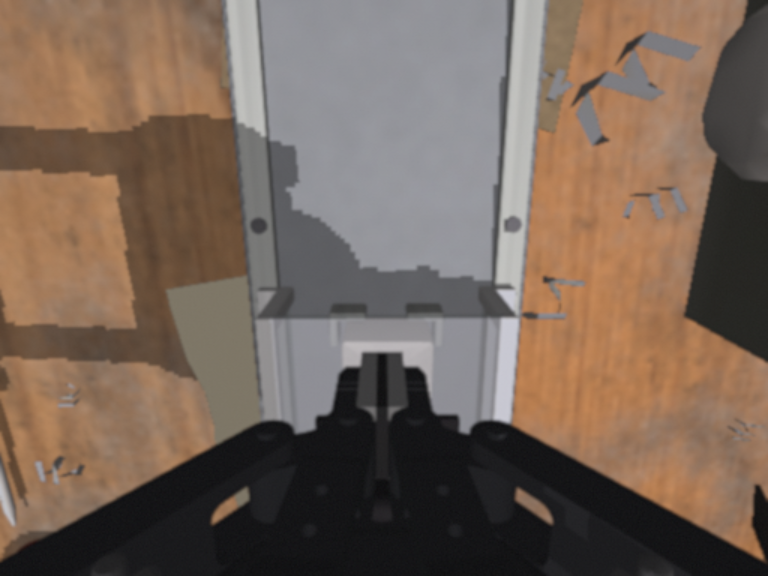

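The guard stayed where the push force had stepped straight from 3 to 10 N, which is how a latched, preloaded guard behaves. I'll confirm with a light pull from the front side of the handle.

```bash
python3 -m crank '[[[-1,0,-3,0,0],[-1,0,-3,0,0],[-1,3.3,0,0,0],[-1,3.3,0,0,0],[-1,0,0,0,0],[-1,0,0,0,0]]]'|grep -E 'time|pos|force'
python3 - <<'E'
from m import *
f=grab_frame('wrist');cv2.imwrite('pics/p1.png',cv2.resize(f['frame'][:,:,::-1],None,fx=1.5,fy=1.5));np.save('p1.npy',f,allow_pickle=True)
f=grab_frame('side');crop(f,230,320,190,290,7,'p2.png')
E
```

```text
time: 24.15
tool_pos: [0.5821, -0.0299, 0.1407]
contact_force: [-0.5, -0.2, 0.2]
```

View pics/p1.png

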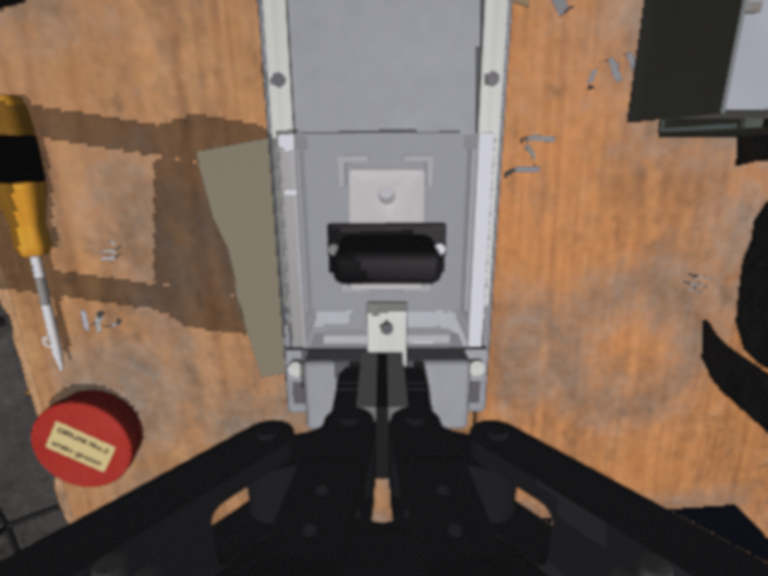

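View pics/p2.png

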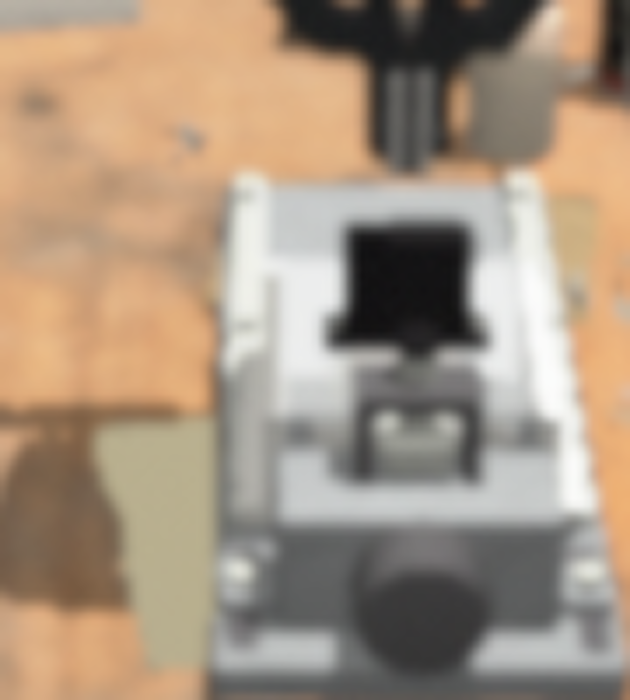

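```bash
python3 -m crank '[[[-1,0,2,0,0],[-1,0,1.5,0,0],[-1,0,1.4,0,0],[-1,0,0,0,0]]]'|grep -E 'time|pos|force'; python3 -m crank '[[[-1,-0.4,0,0,0],[-1,-0.3,0,0,0],[-1,0,0,0,0]]]'|grep -E 'pos|force'; python3 -m crank '[[[-1,-0.2,0,0,0],[-1,0,0,0,0]]]'|grep -E 'pos|force'
```

```text
time: 24.75
tool_pos: [0.5807, -0.0297, 0.0893]
contact_force: [-0.7, 0.2, 1.1]
tool_pos: [0.5829, -0.0228, 0.0925]
contact_force: [-0.1, 0.3, 0.3]
tool_pos: [0.5826, -0.0209, 0.092]
contact_force: [0.2, -0.4, 0.4]
```

```bash
python3 -m crank '[[[-1,-0.1,0,0,0],[-1,0,0,0,0]]]'|grep -E 'pos|force'; python3 -m crank '[[[-1,-0.1,0,0,0],[-1,0,0,0,0]]]'|grep -E 'pos|force';python3 -m crank '[[[-1,-0.1,0,0,0],[-1,0,0,0,0]]]'|grep -E 'pos|force'
```

```text
tool_pos: [0.5826, -0.02, 0.0918]
contact_force: [-0.4, -0.7, -0.4]
tool_pos: [0.5826, -0.0194, 0.0918]
contact_force: [0.6, -2.1, 0.4]
tool_pos: [0.5826, -0.0192, 0.0918]
contact_force: [-0.1, -5.6, -0.6]
```

The handle held against a 5.6 N pull with 0.2 mm of movement, and friction alone is about 2 N. It is latched. Withdraw.

```bash
python3 -m crank '[[[-1,0.5,0,0,0],[-1,0.5,0,0,0],[-1,0,-3,0,0],[-1,0,-5,0,0],[-1,0,-5,0,0],[-1,0,0,0,0],[-1,0,0,0,0]]]'
python3 - <<'E'
from m import *
f=grab_frame('wrist');cv2.imwrite('pics/q1.png',cv2.resize(f['frame'][:,:,::-1],None,fx=1.5,fy=1.5))
f=grab_frame('side');crop(f,190,350,160,300,5,'q2.png')
f=grab_frame('top');cv2.imwrite('pics/q3.png',f['frame'][:,:,::-1])
E
```

```text
time: 27.0
tool_pos: [0.5821, -0.028, 0.2214]
tool_rot: [0.491, -0.491, 0.509, -0.509]
contact_force: [0.1, 1.5, 0.1]
gripper_width: 0.005
```

View pics/q1.png

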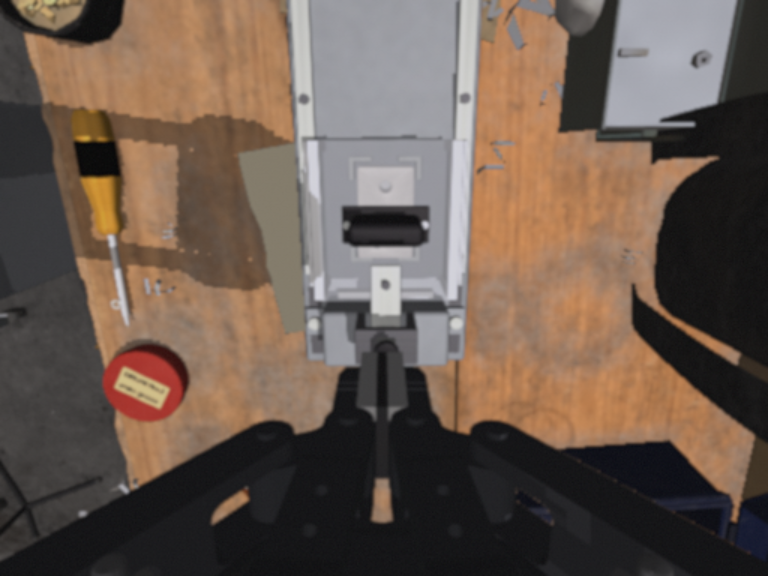

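View pics/q2.png

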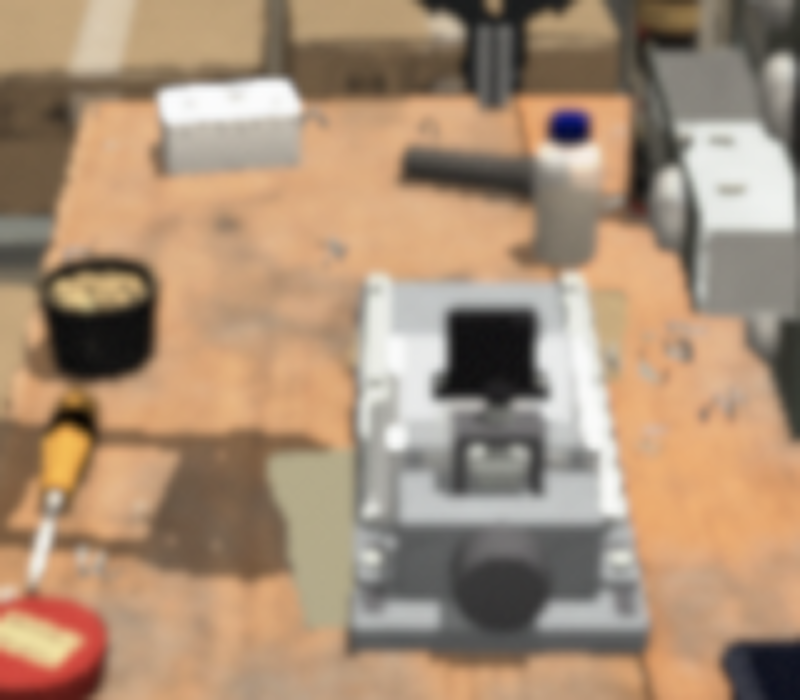

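The guard is shut over the block, with the handle at (386,230) and the tongue under the bridge. The tin, cup, screwdriver, bottle and big block sit where they were, and the tool is clear of everything.

Run:
```python
from plant import *
print(job_done())
```

```text
the job is handed in; nothing more can be done
None
```

The small drilled block is flat in the nest and let go, and the guard is shut over it and latched. I handed the job in at about 27 s of the 66 s, with the gripper clear of everything.

- **Block:** I saw it between all four corner angles after letting go. After closing it is still visible through the guard.
- **Guard travel:** I pushed the handle in 1–3 mm steps near the end. The bolt nose gave about 8 N at the wrist. The force then rose from 3 to 10 N with almost no movement.
- **Force on the buffer:** past that point it rose at about 2.6 N/mm. I stopped at about 16 N at the wrist, friction included, under the 22 N ramming limit.
- **Latch check:** the guard stayed put when I backed off. It then held against a 5.6 N pull on the front of the handle with only 0.2 mm of movement; friction alone is about 2 N.
- **Other things on the bench:** the tin, cup, screwdriver, bottle and larger block look unmoved by eye; I did not measure them.

**What disagreed:** I never felt the gradual 4 mm buffer rise before the click, or the click itself. The force dropped after the nose and then stepped up, so that the guard is latched rests on the stay-put and pull tests. The camera estimate of guard travel at the shut position, about 0.149 m, agrees with the expected 0.148 ± 0.014 m.

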